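Make up the flask tray and the bottle tray

ROBOT

A 6-joint arm with a two-finger parallel gripper is mounted at the origin on a cart in front of the work surface, level with it; the furniture and walls round the work are solid. World frame = base frame: x ahead of the robot, y to its left, z up, the work surface at z = 0. Lengths are in mm, angles in degrees, forces in N, time in s.
With the tool pointing down it reaches from about 300 to 850 mm from the base axis. Payload 4.2 kg.
Tool frame: the origin (TCP) lies at the very end of the fingers, on their centre line; the grasp point (between the pads) lies 19 mm behind it; z points along the fingers, y is the line along which they close (so a half turn about z gives the same grasp; the last joint's range is limited). The gripper opens to 91 mm and grips with 3 to 60 N. Pads are 32 mm wide; open, the fingers measure 118 mm over their backs; the gripper's body (76 mm by 178 mm) begins 60 mm behind the grasp point.
Start: joints at [-69.213, 18.312, 89.639, -0, 72.044, -1.146], TCP at [214.778, -533.398, 213.976] pointing down, gripper open.
Joint ranges: [-177.97, 177.97], [-48.28, 115.42], [12.27, 149.76], [-77.06, 257.06], [2.81, 150.46], [-146.56, 146.56]. Speed limits (degrees/s): [147.25, 147.25, 180, 180, 180, 180].

INTERFACE

Orientations are given as [roll, pitch, yaw] about the fixed x, y, z axes, in that order (R = Rz(yaw) Ry(pitch) Rx(roll)).
In Python, from workcell import * gives the robot as it stands.
- The arm moves only by the tool move_arm, never from a script. Its argument "motion" is a list of rows, each a list of 3 entries, a list of its own where there are three numbers: the finger opening in mm, from 0 to 91.2, then the shift along the world's x, y, z in units of 25 mm (1.0 is 25 mm), then the turn, a rotation vector about the world's x, y, z in units of 4 degrees (1.0 is 4 degrees). In form: [[grip, [x, y, z], [ax, ay, az]], ...]. A call has 1 to 20 rows; each row shifts and turns the commanded pose from where the row before left it; what a row does not reach is not made up. A row lasts 1/12 s, in which the tool goes at most 41.7 mm and 7.16 degrees, less where a joint would pass 70% of its speed; a pose out of reach is approached as far as the arm can. A call with a number of a shift or a turn outside -1 to 1 is refused whole. A call with a gripper value outside its range is refused whole. The fingers move at their own pace and stop on an object; "grip_force" is the grip in N (left out, the last holds). Time passes only in rows, so rows that do not move let the fingers close. It gives the time, the measured TCP pose, the force, the opening and the grip force at its end, in the units of the state.
- state(): the state, without advancing time (a new reading comes with each control period).
- grab_frame(name): name is "scene" or "top" or "wrist"; returns the picture (400x640x3 uint8, blue, green, red); there is no depth.
- camera_info(name): a dict with "fx", "fy", "cx", "cy" (pixels), "k1" (the pictures are not rectified: a ray, as slopes to the right and down, at radius r is drawn at 1 + k1 r^2 times it, then the intrinsics apply), "rvec" (rotation vector, rad) and "tvec" (3), from world to camera coordinates, as OpenCV has them. Camera axes: x right, y down, z forward; pixel columns grow to the right and rows downward; lengths in mm; the calibration is good to about 2 mm. A picture is of the moment at which its call begins: read the wrist's pose just before it. camera_info takes no time and is no camera call; for the wrist camera it gives the pose at the moment of the call.
- job_done(): hands the job in; it is judged then, once.
The state is a dict: "time_s": time; "qpos": joint angles; "qvel": joint speeds; "effort": joint torques, N m; "ee_pos": TCP position; "ee_rot": TCP orientation; "force": force on the tool from outside, world axes, zero at the start; "torque": the same for the moment, N m; "gripper_width": finger opening in mm; "gripper_force": force on a finger pad.
Only numpy, scipy, OpenCV 4.12 (cv2) and the standard library are available. Lean on these libraries where they do the work, as an engineer would, in place of code of your own. Each camera call takes 0.05 s, during which the arm holds its last target. There are 200 camera calls.

TASK

Make up the two white work trays for the next evaporation from the stock at the front of the bench. In the tray with the very large round nest, lay the cork ring in that nest, stand the round-bottomed glass flask upright in the ring, and stand one of the two vials in the small nest. In the other tray, stand the smaller of the two blue-capped bottles in the wide nest and the other vial in the small nest; everything stands upright on the floor of its nest (the flask in its ring), the larger bottle stays where it is, and no flask, bottle or vial may tip over.

Things in the scene. Friction and masses are not known exactly. Their poses are not given: they have to be found in the camera images.
- cork_ring_mid (a point): Centre of the loose cork flask ring, half-way up: outer diameter 92 mm, hole about 60 mm, so its wall is about 16 mm thick, 26 mm high, 25 g, lying flat. It can be gripped across its wall from above, one finger in the hole. z up; its yaw means nothing.
- flask_mid (a point): Loose glass flask, 0.12 kg, 140 mm high; this point is on its axis half-way up. Ball 85 mm diameter (centre 27 mm below this point); neck 34 mm diameter, from 15 mm above this point to the mouth 70 mm above: grip it about 45 mm above this point. z: along the neck. Starts standing in a fixed aluminium block (90 mm wide, 34 mm high). Seated in the cork ring, this point is 67 mm above the ring's centre.
- vial_left_mid (a point): Centre of one of the two alike sample vials (loose, upright, 27 mm diameter, 62 mm high, black cap of 24 mm diameter over the top 12 mm, 18 g), half-way up. z up. Either vial may go in either tray.
- vial_right_mid (a point): Centre of the other sample vial, same as the first (27 mm diameter, 62 mm high), half-way up.
- bottle_small_mid (a point): Centre, half-way up, of the smaller blue-capped reagent bottle: 56 mm diameter, 109 mm high, about 0.21 kg, loose, upright. The body is straight from the foot to about 70 mm up. z up.
- bottle_large_mid (a point): Centre, half-way up, of the larger blue-capped reagent bottle: 62 mm diameter, 134 mm high, about 0.26 kg, loose. It stays in the stock where it stands.
- tray_flask: White moulded tray, fixed, 124 mm (x) by 178 mm (y), 16 mm high. Origin: middle of the underside; z up, y along its length. Two round nests 11 mm deep, black pads on the floors, floors 5 mm above the origin: the very large one (108 mm diameter, for the cork ring) centred at x 0, y +27 mm; the small one (43 mm diameter, for a vial) at x 0, y -56 mm.
- tray_bottle: White moulded work tray of the same outer size, fixed, origin and axes likewise, with two round nests 11 mm deep: the wide nest (72 mm diameter, for the bottle) at x 0, y -40 mm; the small nest (43 mm diameter, for a vial) at x 0, y +50 mm. Floors of the nests 5 mm above the origin.
- vacuum_pump: Cream vacuum pump, a fixed obstacle between the two sides of the bench; origin in the middle of its underside, sides along x and y. Its case reaches 95 mm to either side along x and 80 mm to either side along y, 232 mm high; the tilted display on top, at its rear half, reaches 364 mm.

How it is judged:
By the outcome, as a careful person would: the job done as asked, in the order asked, and still so for the second after the job is handed in, with the robot touching nothing.
It also fails if it takes over 144 s, if anything falls off the work surface, if the arm or the gripper's body presses on something with over 40 N, if the wrist force passes 120 N, or if a joint passes its speed limit or range.

## Working session

There is one attempt and no reset: what is moved stays moved. The work goes in short steps, Python scripts to look and compute and a tool call to move; the robot and the scene stay as the last step left them, time stands still between calls to the robot, and variables do not carry over. Pictures are saved under pics/ and viewed, at most 18 in all, crops included, and the job is handed in when it is done.

Besides the shell and the picture viewer there is one more tool, called after ">>>" in YAML: its name, and indented under it one key for each argument. move_arm: Moves the arm, as the interface text tells. Shifts and turns lie within -1 to 1; 1 stands for 25 mm of shift or 4 degrees of turn. Its arguments: {"type":"object","properties":{"motion":{"type":"array","items":{"type":"array"}},"grip_force":{"type":"number"}},"required":["motion"]}

```bash
mkdir -p pics; ls; python3 - <<'E'
from workcell import *
import cv2
for n in("scene","top"):
    f=grab_frame(n); cv2.imwrite(f"pics/{n}0.png",f); print(n,camera_info(n))
print(state())
E
```

```text
pics
scene {'fx': 501.6720103034425, 'fy': 501.6720103034425, 'cx': 320.42278403322956, 'cy': 205.35591380891086, 'k1': -0.0177975725827516, 'rvec': array([ 1.3453199 , -2.27341955,  0.85623372]), 'tvec': array([277.2832058 , 371.85630088, 953.50729457])}
top {'fx': 421.45723111655263, 'fy': 421.45723111655263, 'cx': 326.97709283515, 'cy': 196.48121398121953, 'k1': -0.03528672364697429, 'rvec': array([ 2.20492785, -2.15800953,  0.08223747]), 'tvec': array([  13.22558055,  514.94255424, 1289.76663542])}
{'time_s': 0.1, 'qpos': array([-6.92127058e+01,  1.83472694e+01,  8.96995730e+01, -7.47185398e-04,
        7.20457416e+01, -1.14658651e+00]), 'qvel': array([ 0.01833633, -0.20752431, -0.09632519, -0.0301631 , -0.00583891,
        0.07727779]), 'effort': array([-2.39749204e-05, -4.13332987e+01, -2.32509917e+01,  7.28518981e-02,
        4.21673153e-02, -5.08384767e-05]), 'ee_pos': array([ 214.60899506, -532.94800143,  213.2104136 ]), 'ee_rot': array([-1.79907420e+02, -1.14235675e-03,  2.19341107e+01]), 'force': array([-0.01059104,  0.18324658,  0.04176539]), 'torque': array([-0.00490102, -0.01660666,  0.04220438]), 'gripper_force': 0.0, 'gripper_width': 91.65469451714388}
```

View pics/scene0.png

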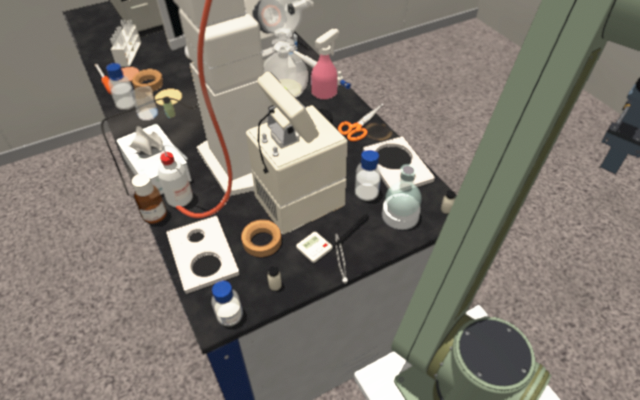

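View pics/top0.png

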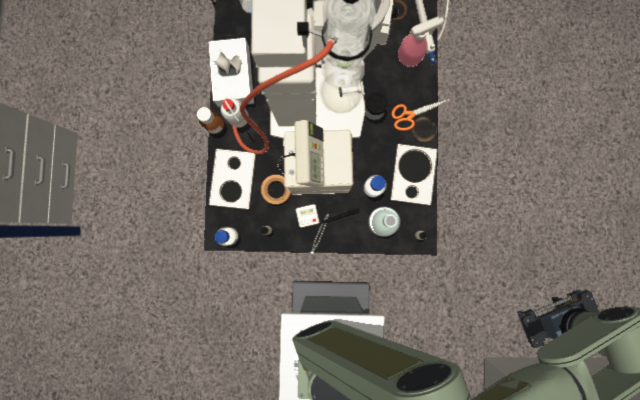

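The scene and top views show the bottle tray at top-view (232,179) and the flask tray at (414,173). The ring is at (276,190), the flask at (384,221), the vials at (266,230) and (421,235), and the bottles at (226,237) and (375,186). I'll enlarge the stock area next.

```bash
python3 - <<'E'
import cv2
f=cv2.imread("pics/top0.png")[130:260,200:444]
f=cv2.convertScaleAbs(f,alpha=1.3,beta=25)
g=cv2.resize(f,(0,0),fx=3.25,fy=3.25,interpolation=cv2.INTER_CUBIC)
for x in range(0,244,20): cv2.line(g,(int(x*3.25),0),(int(x*3.25),6),(0,255,255),1);cv2.putText(g,str(200+x),(int(x*3.25),16),0,.35,(0,255,255))
for y in range(0,130,20): cv2.putText(g,str(130+y),(0,int(y*3.25)+4),0,.35,(0,255,255))
cv2.imwrite("pics/top0c.png",g)
E
cat > h.py <<'E'
from workcell import *
import numpy as np, cv2
def ray(n,u,v,ci=None):
    c=ci or camera_info(n)
    d=np.array([(u-c['cx'])/c['fx'],(v-c['cy'])/c['fy']]); s=d.copy()
    for _ in range(20): s=d/(1+c['k1']*(s@s))
    R=cv2.Rodrigues(np.array(c['rvec']))[0]; t=np.array(c['tvec'])
    return -R.T@t, R.T@np.array([s[0],s[1],1.])
def at(n,u,v,z,ci=None):
    o,d=ray(n,u,v,ci); return np.round(o+d*(z-o[2])/d[2],1)
def proj(n,p,ci=None):
    c=ci or camera_info(n)
    q=cv2.Rodrigues(np.array(c['rvec']))[0]@np.array(p,float)+np.array(c['tvec']); s=q[:2]/q[2]
    s=s*(1+c['k1']*(s@s)); return np.round([s[0]*c['fx']+c['cx'],s[1]*c['fy']+c['cy']],1)
E
```

```text
(no output)
```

View pics/top0c.png

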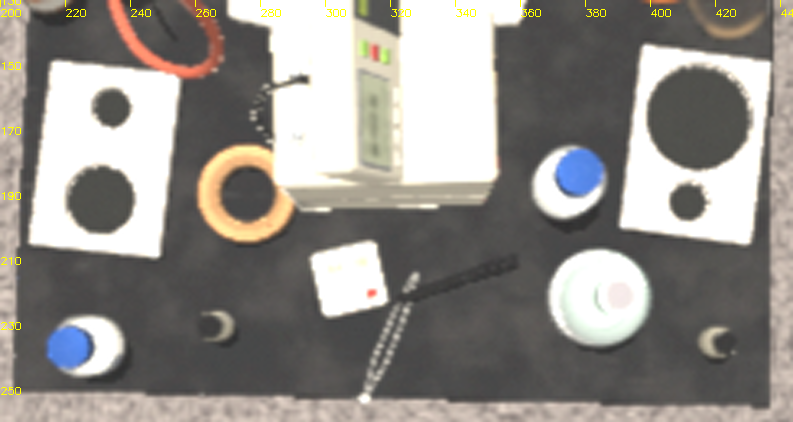

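Positions read from the crop, in full-picture pixels:
- Bottle caps: (221.2,237.1) and (378.2,182.6)
- Ring: (275.7,189.7)
- Flask mouth: (389.2,221.1)
- Vial caps: (264.6,230.3) and (423.1,235.5)
- Bottle tray nests: (230.8,191.2) wide and (234.2,162.9) small
- Flask tray nests: (415.1,166) large and (411.7,192.2) small

```bash
python3 - <<'E'
from h import *
def tri(a,b):
    o1,d1=ray("top",*a);o2,d2=ray("scene",*b)
    A=np.stack([d1,-d2],1);s=np.linalg.lstsq(A,o2-o1,rcond=None)[0]
    p,q=o1+d1*s[0],o2+d2*s[1];return np.round((p+q)/2),np.round(np.linalg.norm(p-q),1)
print("L cap",tri((221.2,237.1),(222,289))); print("R cap",tri((378.2,182.6),(370,157)))
print("flask mouth",tri((389.2,221.1),(408,172)))
c=lambda x,y:(200+x/3.25,130+y/3.25)
for n,p,z in [("Lb109",(69,348),109),("Lb134",(69,348),134),("Rb109",(579,171),109),("Rb134",(579,171),134),("ring",(246,194),26),("flask mouth",(615,296),150),("ballc",(600,297),50),("vialL",(210,326),62),("vialR",(725,343),62),("Bwide",(100,199),16),("Bsmall",(111,107),16),("Flarge",(699,117),16),("Fsmall",(688,202),16)]:
    print(n,at("top",*c(*p),z))
for T in([(50,61),(180,75),(160,257),(30,243)],[(642,44),(771,60),(752,245),(621,228)]):
    P=np.array([at("top",*c(*p),16) for p in T]);print(P,P.mean(0),np.linalg.norm(P[0]-P[1]),np.linalg.norm(P[1]-P[2]))
# pump and surface corner
print("edge",at("top",*c(15,390),0),at("top",*c(768,403),0)); print("pump front", at("top",*c(288,185),232),at("top",*c(500,180),232))
o,d=ray("top",320,200);print("topcam",o)
E
```

```text
L cap (array([384., 327., 109.]), np.float64(1.2))
R cap (array([ 549., -122.,  127.]), np.float64(0.4))
flask mouth (array([ 439., -150.,  158.]), np.float64(1.5))
Lb109 [383.8 326.2 109. ]
Lb134 [384.5 319.9 134. ]
Rb109 [ 551.2 -123.6  109. ]
Rb134 [ 548.4 -120.6  134. ]
ring [531.7 183.6  26. ]
flask mouth [ 439.5 -150.9  150. ]
ballc [ 440.5 -151.6   50. ]
vialL [405.8 208.5  62. ]
vialR [ 400.3 -265.7   62. ]
Bwide [524.8 325.3  16. ]
Bsmall [614.3 318.2  16. ]
Flarge [ 616.7 -250.1   16. ]
Fsmall [ 534.1 -239.9   16. ]
[[658.1 379.4  16. ]
 [646.9 252.4  16. ]
 [470.3 265.4  16. ]
 [481.  391.1  16. ]] [564.075 322.075  16.   ] 127.49290176319619 177.07783599310216
[[ 686.9 -194.4   16. ]
 [ 674.1 -319.9   16. ]
 [ 494.  -301.7   16. ]
 [ 507.6 -175.7   16. ]] [ 590.65  -247.925   16.   ] 126.1510602412837 181.01726437000426
edge [339.6 404.3   0. ] [ 342.9 -321.7    0. ]
pump front [521.1 124.4 232. ] [528.7 -45.6 232. ]
topcam [ 414.15052469   21.38668832 1325.46621098]
```

```bash
python3 - <<'E'
from h import *
from scipy.spatial.transform import Rotation as R
c=camera_info("wrist");s=state();print(c)
M=cv2.Rodrigues(np.array(c['rvec']))[0];o=-M.T@np.array(c['tvec'])
T=R.from_euler('xyz',s['ee_rot'],degrees=True).as_matrix()
print("cam in tool",T.T@(o-s['ee_pos']));print("axes in tool",np.round(T.T@M.T,3))
E
```

```text
{'fx': 355.06343397950354, 'fy': 355.06343397950354, 'cx': 320.64348857219414, 'cy': 198.21176765818603, 'k1': 0.022304246176482617, 'rvec': array([-2.40780161,  1.6253078 ,  0.23020046]), 'tvec': array([-573.81721865,  -29.96581766,  391.65377379])}
cam in tool [  78.23727773    0.18969918 -169.94968014]
axes in tool [[ 0.    -0.962 -0.273]
 [ 1.     0.    -0.001]
 [ 0.001 -0.273  0.962]]
```

>>> move_arm:
  motion:
    - [91,[0.8,0.6,1],[0,0,0]]
    - [91,[0.8,0.6,1],[0,0,1]]
    - [91,[1,0.8,1],[0,0,1]]
    - [91,[1,1,1],[0,0,1]]
    - [91,[1,1,1],[0,0,1]]
    - [91,[1,1,0],[0,0,1]]
    - [91,[1,1,0],[0,0,1]]
    - [91,[1,1,0],[0,0,1]]
    - [91,[1,1,0],[0,0,1]]
    - [91,[0.6,1,0],[0,0,1]]
    - [91,[0.6,1,0],[0,0,1]]
    - [91,[0.6,1,0],[0,0,1]]
    - [91,[0,0,0],[0,0,1]]
    - [91,[0,0,0],[0,0,1]]
    - [91,[0,0,0],[0,0,1]]
    - [91,[0,0,0],[0,0,1]]

```text
time_s: 1.43
ee_pos: [472.9, -259.8, 336.6]
ee_rot: [-179.9, -0.0, 82.2]
force: [-0.2, 0.7, -0.0]
gripper_width: 90.7
gripper_force: 0.0
```

```bash
python3 - <<'E'
from h import *
c=camera_info("wrist");f=grab_frame("wrist");cv2.imwrite("pics/w1.png",f)
np.save("w1.npy",c,allow_pickle=True)
P=dict(Flarge=(617,-250,16),Fsmall=(534,-240,16),vial=(400,-266,62),flask=(440,-150,158),bl=(549,-121,134))
for k,p in P.items(): print(k,proj("wrist",p,c))
E
```

```text
Flarge [424.  134.3]
Fsmall [362.6 135.4]
vial [264.2 174. ]
flask [268.4  67.3]
bl [379.5  20.3]
```

View pics/w1.png

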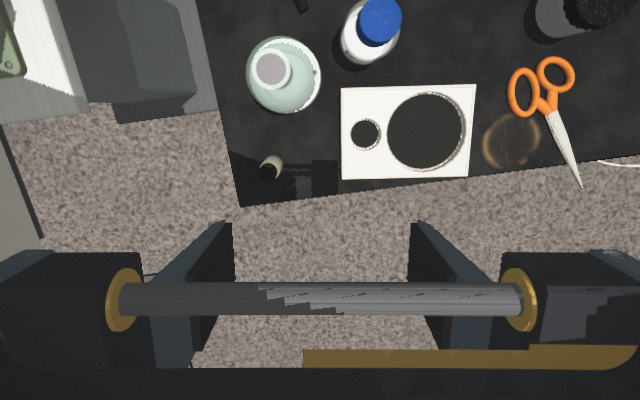

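The wrist view agrees with the predictions. The large nest is at (426,132), the small nest at (365,134), the vial cap at (266,174), the flask mouth at (271,70) and the large bottle's cap at (380,21).

```bash
python3 - <<'E'
from h import *
c=np.load("w1.npy",allow_pickle=True).item()
for n,u,v,z in [("Fl",426.3,132,16),("Fs",365.3,134,16),("vial",266,174,62),("flask",271,70,156),("flask ball c",284,75,60),("bl",381,20,134)]: print(n,at("wrist",u,v,z,c))
o1,d1=ray("wrist",271,70,c);o2,d2=ray("top",389.2,221.1);s=np.linalg.lstsq(np.stack([d1,-d2],1),o2-o1,rcond=None)[0];print(o1+d1*s[0],o2+d2*s[1])
f=cv2.imread("pics/w1.png");g=f[:,:,1]
m=(g<110).astype('uint8')
for (x0,y0,x1,y1) in[(375,86,472,178),(345,112,385,155)]:
    w=np.zeros_like(m);w[y0:y1,x0:x1]=m[y0:y1,x0:x1]
    cs=max(cv2.findContours(w,0,1)[0],key=cv2.contourArea);e=cv2.fitEllipse(cs);print(e,at("wrist",*e[0],16,c))
E
```

```text
Fl [ 620.3 -247.4   16. ]
Fs [ 537.9 -238.6   16. ]
vial [ 402.2 -266.3   62. ]
flask [ 441.7 -152.4  156. ]
flask ball c [ 444.4 -151.7   60. ]
bl [ 550.4 -120.9  134. ]
[ 440.24082211 -151.3620355   143.74579662] [ 439.58640523 -151.76129199  143.79021217]
((424.00146484375, 130.76759338378906), (70.17107391357422, 76.70343780517578), 46.186363220214844) [ 617.3 -245.3   16. ]
((364.0990295410156, 133.466552734375), (25.71359634399414, 26.485042572021484), 56.421993255615234) [ 536.4 -237.7   16. ]
```

>>> move_arm:
  motion:
    - [91,[-0.5,0.8,0],[0,0,1]]
    - [91,[-0.5,1,0],[0,0,1]]
    - [91,[-0.5,1,0],[0,0,0]]
    - [91,[-0.5,1,0],[0,0,0]]
    - [91,[-0.2,1,0],[0,0,0]]
    - [91,[0,1,0],[0,0,0]]
    - [91,[0,1,0],[0,0,0]]
    - [91,[0,1,0],[0,0,0]]
    - [91,[0,1,0],[0,0,0]]
    - [91,[0,1,0],[0,0,0]]
    - [91,[0,1,0],[0,0,0]]
    - [91,[0,1,0],[0,0,0]]
    - [91,[0,1,0],[0,0,0]]
    - [91,[0,1,0],[0,0,0]]
    - [91,[0,1,0],[0,0,0]]
    - [91,[0.5,1,0],[0,0,0]]
    - [91,[0.5,1,0],[0,0,0]]
    - [91,[0.5,1,0],[0,0,0]]
    - [91,[0.5,0.6,0],[0,0,0]]
    - [91,[0,0,0],[0,0,0]]

```text
time_s: 3.15
ee_pos: [469.4, 202.3, 335.8]
ee_rot: [-180.0, -0.0, 90.0]
force: [0.4, 0.4, 0.0]
gripper_width: 90.7
gripper_force: 0.0
```

```bash
python3 - <<'E'
from h import *
c=camera_info("wrist");f=grab_frame("wrist");cv2.imwrite("pics/w2.png",f)
np.save("w2.npy",c,allow_pickle=True)
P=dict(Bwide=(525,325,16),Bsmall=(614,318,16),vial=(406,208.5,62),ring=(532,184,26),bs=(384,326,109))
for k,p in P.items(): print(k,proj("wrist",p,c))
E
```

```text
Bwide [363.1  61. ]
Bsmall [431.9  66.6]
vial [269.5 156.7]
ring [365.6 170.3]
bs [237.3  51. ]
```

View pics/w2.png

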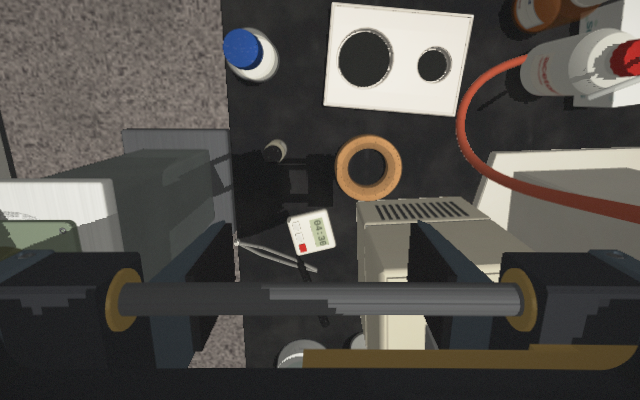

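The ring is at (368.5,168), the wide nest at (365,58), the small nest at (433,64), the vial cap at (271,155) and the bottle cap at (243,48). The pump's top edge starts at about (357,202).

```bash
python3 - <<'E'
from h import *
c=np.load("w2.npy",allow_pickle=True).item()
for n,u,v,z in [("ring",368.5,168,24),("wide",365,58,16),("small",433,64,16),("vial",272,154,62),("bs",242,48,109),("pump corner",357,202,232),("pc2",490,220,232)]: print(n,at("wrist",u,v,z,c))
f=cv2.imread("pics/w2.png");g=f[:,:,1]
m=(g<110).astype('uint8')
for (x0,y0,x1,y1) in[(332,25,400,92),(412,40,455,88)]:
    w=np.zeros_like(m);w[y0:y1,x0:x1]=m[y0:y1,x0:x1]
    cs=max(cv2.findContours(w,0,1)[0],key=cv2.contourArea);e=cv2.fitEllipse(cs);print(e,at("wrist",*e[0],16,c))
h=cv2.cvtColor(f,cv2.COLOR_BGR2HSV);w=cv2.inRange(h,(5,90,80),(25,255,255));w[:120]=0;w[:,:325]=0;w[:,410:]=0;w[210:]=0
cs=max(cv2.findContours(w,0,1)[0],key=cv2.contourArea);e=cv2.fitEllipse(cs);print(e,at("wrist",*e[0],18,c))
E
```

```text
ring [536.1 186.8  24. ]
wide [527.3 328.6  16. ]
small [615.1 321.1  16. ]
vial [409.3 212.   62. ]
bs [389.  328.8 109. ]
pump corner [499.4 199.3 232. ]
pc2 [607.6 184.1 232. ]
((364.792236328125, 58.1942024230957), (50.30813217163086, 56.41434860229492), 30.284711837768555) [527.  328.3  16. ]
((433.6061706542969, 64.42149353027344), (29.2071475982666, 34.15387725830078), 48.95777893066406) [615.9 320.6  16. ]
((367.93621826171875, 167.48350524902344), (65.81685638427734, 66.89958953857422), 60.849098205566406) [536.2 186.3  18. ]
```

>>> move_arm:
  motion:
    - [46,[0.4,-0.4,-0.5],[0,0,0]]
    - [46,[0.4,-0.25,-1],[0,0,0]]
    - [46,[0.3,0,-1],[0,0,0]]
    - [46,[0,0,-1],[0,0,0]]
    - [46,[0,0,-1],[0,0,0]]
    - [46,[0,0,-1],[0,0,0]]
    - [46,[0,0,-1],[0,0,0]]
    - [46,[0,0,-1],[0,0,0]]
    - [46,[0,0,-1],[0,0,0]]
    - [46,[0,0,-1],[0,0,0]]
    - [46,[0,0,-1],[0,0,0]]
    - [46,[0,0,-0.5],[0,0,0]]
    - [46,[0,0,0],[0,0,0]]
    - [46,[0,0,0],[0,0,0]]
  grip_force: 8

```text
time_s: 4.37
ee_pos: [494.8, 182.6, 62.1]
ee_rot: [-179.9, 0.0, 89.9]
force: [-0.3, -0.2, 0.1]
gripper_width: 46.2
gripper_force: 0.0
```

```bash
python3 - <<'E'
from h import *
c=camera_info("wrist");f=grab_frame("wrist");cv2.imwrite("pics/w3.png",f)
s=state();print(s['ee_pos'],s['gripper_width']); print(proj("wrist",(535,186,26),c),proj("wrist",(497,186,26),c))
E
```

```text
[495.69005696 182.99621376  62.96316413] 45.76288132024453
[385.  222.9] [323.2 223. ]
```

View pics/w3.png

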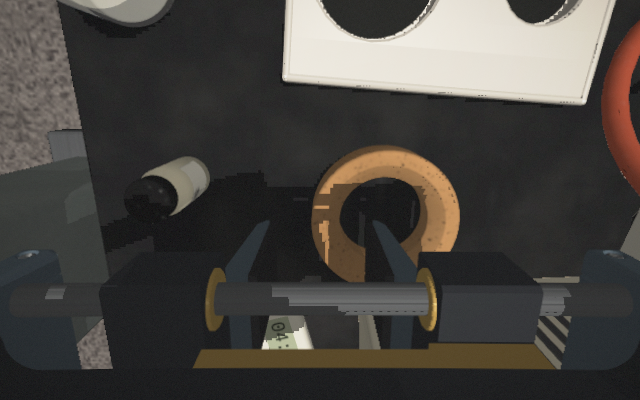

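The ring spans x 311–461 and centres at about (386,220), close to the predicted (385,223). The right finger sits over the hole, so I'll go down and grip.

>>> move_arm:
  motion:
    - [46,[0.08,0.2,-0.6],[0,0,0]]
    - [46,[0,0,-0.6],[0,0,0]]
    - [46,[0,0,-0.5],[0,0,0]]
    - [46,[0,0,-0.2],[0,0,0]]
    - [46,[0,0,0],[0,0,0]]
    - [12,[0,0,0],[0,0,0]]
    - [12,[0,0,0],[0,0,0]]
    - [12,[0,0,0],[0,0,0]]
    - [12,[0,0,0],[0,0,0]]
    - [12,[0,0,0],[0,0,0]]
    - [12,[0,0,0],[0,0,0]]
  grip_force: 12

```text
time_s: 5.33
ee_pos: [497.8, 188.6, 15.4]
ee_rot: [179.9, -0.0, 89.9]
force: [-0.9, -0.1, 6.3]
gripper_width: 22.2
gripper_force: 12.0
```

>>> move_arm:
  motion:
    - [12,[0,0,0.4],[0,0,0]]
    - [12,[-0.4,0,0.8],[0,0,0]]
    - [12,[-0.8,0,1],[0,0,0]]
    - [12,[-1,0,1],[0,0,0]]
    - [12,[-1,0,1],[0,0,0]]
    - [12,[-0.8,-0.4,1],[0,0,0]]
    - [12,[0,-0.8,1],[0,0,0]]
    - [12,[0,-1,1],[0,0,0]]
    - [12,[0,-1,0.2],[0,0,0]]
    - [12,[0,-1,0],[0,0,0]]
    - [12,[0,-1,0],[0,0,0]]
    - [12,[0,-1,0],[0,0,0]]
    - [12,[0,-1,0],[0,0,0]]
    - [12,[0,-1,0],[0,0,0]]
    - [12,[0,-1,0],[0,0,0]]
    - [12,[0,-1,0],[0,0,0]]
    - [12,[0,-1,0],[0,0,0]]
    - [12,[0,-1,0],[0,0,0]]
    - [12,[0,-1,0],[0,0,0]]
    - [12,[0,-1,0],[0,0,0]]

```text
time_s: 7.0
ee_pos: [396.9, -167.7, 200.0]
ee_rot: [180.0, 0.0, 89.9]
force: [-0.2, -0.2, -0.3]
gripper_width: 22.0
gripper_force: 12.0
```

>>> move_arm:
  motion:
    - [12,[0.4,-1,0],[0,0,0]]
    - [12,[0.8,-1,0],[0,0,0]]
    - [12,[1,-1,0],[0,0,0]]
    - [12,[1,-1,0],[0,0,0]]
    - [12,[1,0,0],[0,0,0]]
    - [12,[1,0,0],[0,0,0]]
    - [12,[1,0,0],[0,0,0]]
    - [12,[0.8,0,0],[0,0,0]]
    - [12,[0.3,0,-0.5],[0,0,0]]
    - [12,[0,0,-1],[0,0,0]]
    - [12,[0,0,-1],[0,0,0]]
    - [12,[0,0,-1],[0,0,0]]
    - [12,[0,0,-1],[0,0,0]]
    - [12,[0,0,0],[0,0,0]]
    - [12,[0,0,0],[0,0,0]]

```text
time_s: 8.25
ee_pos: [578.2, -266.0, 85.7]
ee_rot: [-179.8, -0.1, 89.9]
force: [0.6, -0.6, 0.9]
gripper_width: 22.3
gripper_force: 12.0
```

```bash
python3 - <<'E'
from h import *
c=camera_info("wrist");f=grab_frame("wrist");cv2.imwrite("pics/w4.png",f);np.save("w4.npy",c,allow_pickle=True)
s=state();e=s['ee_pos'];print(e,s['gripper_width']); print(proj("wrist",(619,-247.5,16),c),proj("wrist",e+[36,0,12],c),proj("wrist",(537,-238,16),c))
E
```

```text
[ 579.62316528 -266.6182452    87.52754034] 22.086701520034712
[378.7 186.3] [396.9 266.3] [260. 173.]
```

View pics/w4.png

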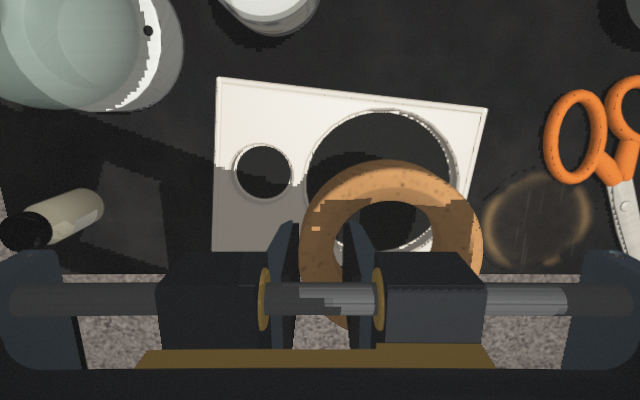

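The ring hangs at x 299–483 with its top at 158. The nest outline is x 305–458 with its top at 110. I'll compare both with a modelled outline.

```bash
python3 - <<'E'
from h import *
from scipy.optimize import least_squares
c=np.load("w4.npy",allow_pickle=True).item()
e=np.array([579.1,-266.4,87])
a=np.linspace(0,2*np.pi,60)
def ext(x,y,r,zs):
    P=np.array([proj("wrist",(x+r*np.cos(t),y+r*np.sin(t),z),c) for t in a for z in zs]);return P[:,0].min(),P[:,0].max(),P[:,1].min()
f=lambda r,zs,obs:least_squares(lambda p:np.subtract(ext(p[0],p[1],r,zs),obs),[615,-255],diff_step=1e-3).x
print("ring",f(46,(e[2]-15,e[2]+10),(299,483,159)),"nest",f(54,(16,),(305,458,110)))
E
```

```text
ring [ 612.8180898  -265.26861108] nest [ 620.73484619 -250.31102716]
```

>>> move_arm:
  motion:
    - [12,[0.3,0.62,0],[0,0,0]]
    - [12,[0,0,-0.6],[0,0,0]]
    - [12,[0,0,-0.8],[0,0,0]]
    - [12,[0,0,-0.6],[0,0,0]]
    - [12,[0,0,-0.3],[0,0,0]]
    - [12,[0,0,-0.3],[0,0,0]]
    - [12,[0,0,0],[0,0,0]]

```text
time_s: 8.88
ee_pos: [587.4, -251.1, 22.1]
ee_rot: [180.0, -0.0, 89.9]
force: [0.0, -0.5, 0.4]
gripper_width: 22.5
gripper_force: 12.0
```

>>> move_arm:
  motion:
    - [46,[0,0,0],[0,0,0]]
    - [46,[0,0,0],[0,0,0]]
    - [46,[0,0,0],[0,0,0]]
    - [46,[0,0,0.3],[0,0,0]]
    - [46,[0,0,0.8],[0,0,0]]
    - [46,[0,0,1],[0,0,0]]
    - [46,[0,0,1],[0,0,0]]
    - [70,[0,0,1],[0,0,0]]
    - [70,[0,0,1],[0,0,0]]
    - [70,[-0.5,0,1],[0,0,0]]
    - [70,[-0.9,0.5,1],[0,0,0]]
    - [70,[-1,1,1],[0,0,0]]
    - [70,[-1,1,0.3],[0,0,0]]
    - [70,[-1,1,0],[0,0,0]]
    - [70,[-1,0.5,0],[0,0,0]]
    - [70,[-0.44,0,0],[0,0,0]]
    - [70,[0,0,0],[0,0,0]]
    - [70,[0,0,0],[0,0,0]]

```text
time_s: 10.38
ee_pos: [443.1, -152.6, 232.1]
ee_rot: [179.8, 0.1, 89.9]
force: [0.2, -0.0, -0.6]
gripper_width: 70.0
gripper_force: 0.0
```

```bash
python3 - <<'E'
from h import *
c=camera_info("wrist");f=grab_frame("wrist");cv2.imwrite("pics/w5.png",f);np.save("w5.npy",c,allow_pickle=True)
s=state();e=s['ee_pos'];print(e,s['gripper_width']); print(proj("wrist",(619.5,-249,16),c),proj("wrist",(441,-151.5,156),c),proj("wrist",(441,-151.5,144),c),proj("wrist",(401,-266,62),c))
E
```

```text
[ 443.60874782 -152.82769683  231.80465484] 69.93701090991422
[469.4 250.4] [316.5 207.2] [316.6 202.5] [280.1 283.5]
```

View pics/w5.png

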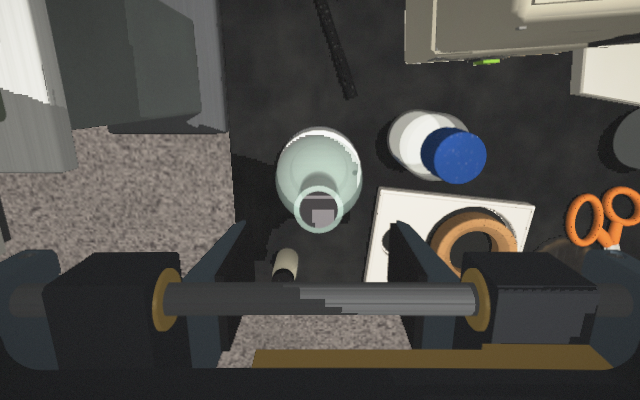

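The ring sits in the nest at about (473,247), and the flask mouth is at (318,208), 1 mm from the predicted spot. I'll go down to the neck.

>>> move_arm:
  motion:
    - [70,[-0.05,0,-0.5],[0,0,0]]
    - [70,[0,0,-1],[0,0,0]]
    - [70,[0,0,-1],[0,0,0]]
    - [70,[0,0,-1],[0,0,0]]
    - [70,[0,0,-0.8],[0,0,0]]
    - [70,[0,0,-0.4],[0,0,0]]
    - [70,[0,0,0],[0,0,0]]
    - [30,[0,0,0],[0,0,0]]
    - [30,[0,0,0],[0,0,0]]
    - [30,[0,0,0],[0,0,0]]
    - [30,[0,0,0],[0,0,0]]
    - [30,[0,0,0],[0,0,0]]
    - [30,[0,0,0],[0,0,0]]
    - [30,[0,0,0],[0,0,0]]
  grip_force: 15

```text
time_s: 11.6
ee_pos: [441.4, -152.1, 114.2]
ee_rot: [179.9, 0.0, 89.9]
force: [-0.5, -0.7, 1.7]
gripper_width: 33.1
gripper_force: 15.0
```

```bash
python3 - <<'E'
from h import *
from scipy.optimize import least_squares
c=np.load("w5.npy",allow_pickle=True).item()
a=np.linspace(0,2*np.pi,60)
def ext(x,y,r,zs):
    P=np.array([proj("wrist",(x+r*np.cos(t),y+r*np.sin(t),z),c) for t in a for z in zs]);return P[:,0].min(),P[:,0].max(),P[:,1].min()
f=cv2.imread("pics/w5.png");h=cv2.cvtColor(f,cv2.COLOR_BGR2HSV);w=cv2.inRange(h,(5,90,80),(25,255,255));w[:190]=0;w[:,:415]=0;w[:,530:]=0;w[255:]=0
ys,xs=np.nonzero(w);o=(xs.min(),xs.max(),ys.min());print(o)
print("ring",least_squares(lambda p:np.subtract(ext(p[0],p[1],46,(31,8)),o),[615,-255],diff_step=1e-3).x)
print("nest centre est px",proj("wrist",(620,-250,16),c))
E
```

```text
(np.int64(431), np.int64(516), np.int64(212))
ring [ 621.28692387 -250.14208   ]
nest centre est px [469.7 251.2]
```

>>> move_arm:
  motion:
    - [30,[0,0,0.3],[0,0,0]]
    - [30,[0,0,0.7],[0,0,0]]
    - [30,[0,-0.2,0.8],[0,0,0]]
    - [30,[0,-0.5,0.8],[0,0,0]]
    - [30,[0.2,-0.7,0.6],[0,0,0]]
    - [30,[0.4,-0.7,0.4],[0,0,0]]
    - [30,[0.6,-0.6,0],[0,0,0]]
    - [30,[0.8,-0.5,0],[0,0,0]]
    - [30,[0.9,-0.4,0],[0,0,0]]
    - [30,[0.9,-0.22,0],[0,0,0]]
    - [30,[0.9,-0.1,0],[0,0,0]]
    - [30,[0.8,0,0],[0,0,0]]
    - [30,[0.7,0,0],[0,0,0]]
    - [30,[0.5,0,0],[0,0,0]]
    - [30,[0.3,0,0],[0,0,0]]
    - [30,[0.15,0,0],[0,0,0]]
    - [30,[0,0,-0.3],[0,0,0]]
    - [30,[0,0,-0.6],[0,0,0]]
    - [30,[0,0,0],[0,0,0]]
    - [30,[0,0,0],[0,0,0]]

```text
time_s: 13.27
ee_pos: [618.4, -249.7, 180.2]
ee_rot: [-179.8, -0.1, 89.9]
force: [1.2, -0.1, -0.7]
gripper_width: 33.0
gripper_force: 15.0
```

>>> move_arm:
  motion:
    - [30,[0.08,0,-0.5],[0,0,0]]
    - [30,[0,0,-0.7],[0,0,0]]
    - [30,[0,0,-0.6],[0,0,0]]
    - [30,[0,0,-0.4],[0,0,0]]
    - [30,[0,0,-0.2],[0,0,0]]
    - [30,[0,0,0],[0,0,0]]
    - [30,[0,0,0],[0,0,0]]

```text
time_s: 13.85
ee_pos: [622.1, -250.1, 121.5]
ee_rot: [180.0, 0.0, 89.9]
force: [-0.6, -0.6, -0.0]
gripper_width: 33.7
gripper_force: 15.0
```

```bash
python3 - <<'E'
from h import *
f=grab_frame("scene")
cv2.imwrite("pics/s6.png",cv2.resize(f[110:230,320:480],(0,0),fx=4,fy=4,interpolation=cv2.INTER_CUBIC))
s=state();print(s['ee_pos'],s['force']);print(proj("scene",(620,-250,85)),proj("scene",(620,-250,155)),proj("scene",(620,-250,18)))
E
```

```text
[ 622.43825216 -250.24005756  122.04585931] [ 0.38376909  0.52533806 -0.92588172]
[395.3 136.6] [398.3 115.6] [392.7 155.2]
```

View pics/s6.png

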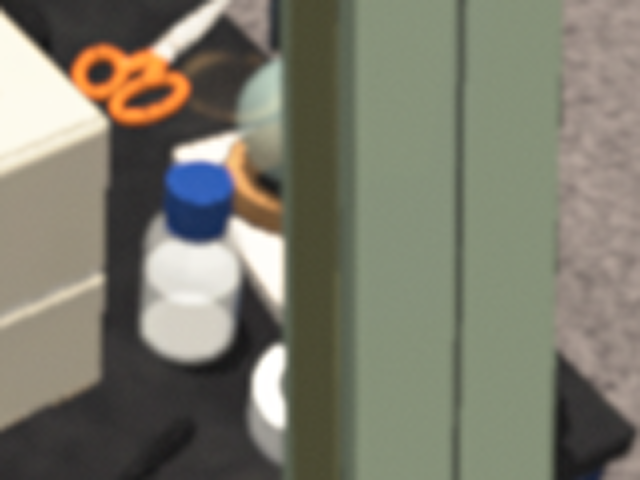

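The arm hides most of it, but the ball is visible over the ring. I'll lower it in small steps and watch the force.

>>> move_arm:
  motion:
    - [30,[0,0,-0.1],[0,0,0]]
    - [30,[0,0,-0.1],[0,0,0]]
    - [30,[0,0,0],[0,0,0]]

```text
time_s: 14.15
ee_pos: [621.7, -249.9, 116.1]
ee_rot: [180.0, -0.0, 89.9]
force: [0.0, -0.6, -2.3]
gripper_width: 33.2
gripper_force: 15.0
```

>>> move_arm:
  motion:
    - [30,[0,0,-0.08],[0,0,0]]
    - [30,[0,0,0],[0,0,0]]

```text
time_s: 14.32
ee_pos: [621.7, -249.9, 113.9]
ee_rot: [-180.0, -0.0, 89.9]
force: [0.4, 0.3, -1.8]
gripper_width: 33.5
gripper_force: 15.0
```

>>> move_arm:
  motion:
    - [30,[0,0,-0.08],[0,0,0]]
    - [30,[0,0,0],[0,0,0]]

```text
time_s: 14.48
ee_pos: [621.6, -249.9, 111.8]
ee_rot: [-180.0, -0.0, 89.9]
force: [-0.3, -0.8, -1.6]
gripper_width: 33.6
gripper_force: 15.0
```

>>> move_arm:
  motion:
    - [30,[0,0,-0.06],[0,0,0]]
    - [30,[0,0,0],[0,0,0]]

```text
time_s: 14.65
ee_pos: [621.7, -249.9, 110.3]
ee_rot: [-180.0, -0.0, 89.9]
force: [0.3, -0.4, -1.1]
gripper_width: 33.3
gripper_force: 15.0
```

>>> move_arm:
  motion:
    - [30,[0,0,-0.06],[0,0,0]]
    - [30,[0,0,0],[0,0,0]]

```text
time_s: 14.82
ee_pos: [621.7, -250.1, 109.1]
ee_rot: [-180.0, 0.0, 89.9]
force: [0.5, -0.3, -0.2]
gripper_width: 33.7
gripper_force: 15.0
```

>>> move_arm:
  motion:
    - [30,[0,0,0],[0,0,0]]

```text
time_s: 14.9
ee_pos: [621.8, -250.0, 109.1]
ee_rot: [-180.0, 0.0, 89.9]
force: [-0.0, 0.2, -1.0]
gripper_width: 33.4
gripper_force: 15.0
```

>>> move_arm:
  motion:
    - [30,[0,0,-0.05],[0,0,0]]
    - [30,[0,0,0],[0,0,0]]

```text
time_s: 15.07
ee_pos: [621.8, -250.2, 108.8]
ee_rot: [180.0, 0.0, 89.9]
force: [-1.5, 0.3, 3.2]
gripper_width: 33.4
gripper_force: 15.0
```

>>> move_arm:
  motion:
    - [30,[0,0,-0.05],[0,0,0]]
    - [30,[0,0,0],[0,0,0]]

```text
time_s: 15.23
ee_pos: [621.8, -250.3, 108.6]
ee_rot: [179.9, 0.1, 89.9]
force: [-3.4, -1.1, 7.6]
gripper_width: 33.6
gripper_force: 15.0
```

>>> move_arm:
  motion:
    - [30,[0,0,0.06],[0,0,0]]
    - [40,[0,0,0],[0,0,0]]
    - [60,[0,0,0],[0,0,0]]
    - [60,[0,0,0],[0,0,0]]
    - [60,[0,0,0],[0,0,0]]
    - [60,[0,0,0.3],[0,0,0]]
    - [60,[0,0,0.8],[0,0,0]]
    - [60,[0,0,1],[0,0,0]]
    - [60,[0,0,1],[0,0,0]]
    - [60,[0,0,1],[0,0,0]]
    - [60,[0,0,1],[0,0,0]]
    - [60,[-0.4,0,0.5],[0,0,1]]
    - [60,[-0.8,0,0],[0,0,1]]
    - [60,[-1,0,0],[0,0,1]]
    - [60,[-1,0,0],[0,0,1]]
    - [60,[-1,0,0],[0,0,1]]
    - [60,[-1,-0.2,0],[0,0,1]]
    - [60,[-1,-0.2,0],[0,0,1]]
    - [60,[-1,-0.24,0],[0,0,1]]
    - [60,[-1,0,0],[0,0,1]]

```text
time_s: 16.9
ee_pos: [415.8, -266.6, 248.7]
ee_rot: [180.0, 0.1, 126.1]
force: [-0.7, -0.3, 0.3]
gripper_width: 59.9
gripper_force: 0.0
```

>>> move_arm:
  motion:
    - [60,[-0.6,0,0],[0,0,1]]
    - [60,[0,0,0],[0,0,1]]
    - [60,[0,0,0],[0,0,1]]
    - [60,[0,0,0],[0,0,1]]
    - [60,[0,0,0],[0,0,1]]
    - [60,[0,0,0],[0,0,1]]
    - [60,[0,0,0],[0,0,1]]
    - [60,[0,0,0],[0,0,1]]
    - [60,[0,0,0],[0,0,1]]
    - [60,[0,0,0],[0,0,1]]
    - [60,[0,0,0],[0,0,1]]
    - [60,[0,0,0],[0,0,1]]
    - [60,[0,0,0],[0,0,1]]
    - [60,[0,0,0],[0,0,0.5]]
    - [60,[0,0,0],[0,0,0]]

```text
time_s: 18.15
ee_pos: [401.9, -266.0, 248.7]
ee_rot: [-180.0, 0.0, 180.0]
force: [-0.9, 0.2, -0.1]
gripper_width: 59.9
gripper_force: 0.0
```

```bash
python3 - <<'E'
from h import *
c=camera_info("wrist");f=grab_frame("wrist");cv2.imwrite("pics/w7.png",f);np.save("w7.npy",c,allow_pickle=True)
s=state();e=s['ee_pos'];print(e,s['ee_rot'],s['gripper_width']); print(proj("wrist",(401.5,-266,62),c),proj("wrist",(537,-238.5,16),c),proj("wrist",(621,-250,155),c))
E
```

```text
[ 401.91163631 -265.99603074  248.60989173] [-1.79984247e+02  3.56114209e-02  1.79884806e+02] 60.37602111959376
[320.  174.1] [342.  272.1] [337.3 424.5]
```

View pics/w7.png

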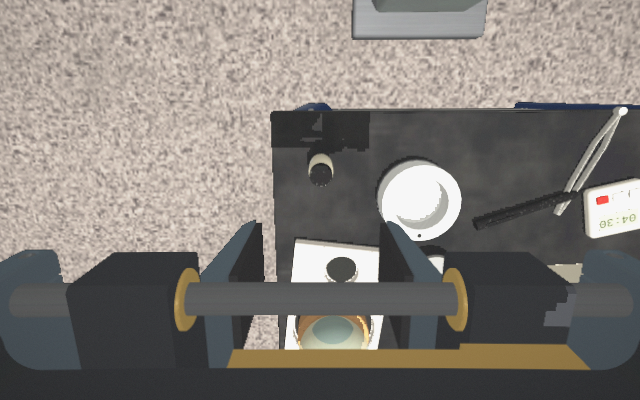

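The vial cap is at (320.5,174), as predicted. The small nest is at (342,270), and the flask's ball sits centred in the ring at (335,335).

>>> move_arm:
  motion:
    - [55,[0,0,-0.5],[0,0,0]]
    - [55,[0,0,-1],[0,0,0]]
    - [55,[0,0,-1],[0,0,0]]
    - [55,[0,0,-1],[0,0,0]]
    - [55,[0,0,-1],[0,0,0]]
    - [55,[0,0,-1],[0,0,0]]
    - [55,[0,0,-1],[0,0,0]]
    - [55,[0,0,-1],[0,0,0]]
    - [55,[0,0,-0.8],[0,0,0]]
    - [55,[0,0,-0.6],[0,0,0]]
    - [55,[0,0,-0.35],[0,0,0]]
    - [55,[0,0,0],[0,0,0]]
    - [24,[0,0,0],[0,0,0]]
    - [24,[0,0,0],[0,0,0]]
    - [24,[0,0,0],[0,0,0]]
    - [24,[0,0,0],[0,0,0]]
    - [24,[0,0,0],[0,0,0]]
    - [24,[0,0,0],[0,0,0]]
  grip_force: 8

```text
time_s: 19.7
ee_pos: [402.3, -266.3, 17.6]
ee_rot: [-180.0, 0.1, 179.9]
force: [0.5, 0.5, 4.5]
gripper_width: 26.5
gripper_force: 8.0
```

>>> move_arm:
  motion:
    - [24,[0,0,0.4],[0,0,0]]
    - [24,[0,0,0.8],[0,0,0]]
    - [24,[0.3,0,0.6],[0,0,0]]
    - [24,[0.6,0.2,0.2],[0,0,0]]
    - [24,[0.8,0.3,0],[0,0,0]]
    - [24,[0.9,0.3,0],[0,0,0]]
    - [24,[0.9,0.2,0],[0,0,0]]
    - [24,[0.8,0.11,0],[0,0,0]]
    - [24,[0.6,0,0],[0,0,0]]
    - [24,[0.35,0,0],[0,0,0]]
    - [24,[0.14,0,0],[0,0,0]]
    - [24,[0,0,0],[0,0,0]]
    - [24,[0,0,0],[0,0,0]]

```text
time_s: 20.78
ee_pos: [535.6, -238.2, 66.6]
ee_rot: [180.0, -0.1, 179.9]
force: [-0.2, -0.9, 1.0]
gripper_width: 26.2
gripper_force: 8.0
```

```bash
python3 - <<'E'
from h import *
c=camera_info("wrist");f=grab_frame("wrist");cv2.imwrite("pics/w8.png",f[60:360,120:520])
s=state();e=s['ee_pos'];print(e,s['gripper_width']);
for p in((537,-238.5,16),e+[0,0,45],e+[0,0,-17]): print(proj("wrist",p,c)-[120,60])
E
```

```text
[ 535.44438177 -238.21587737   66.74829879] 26.421459255849356
[199.4 160.8]
[200.  238.2]
[199.9 178.3]
```

View pics/w8.png

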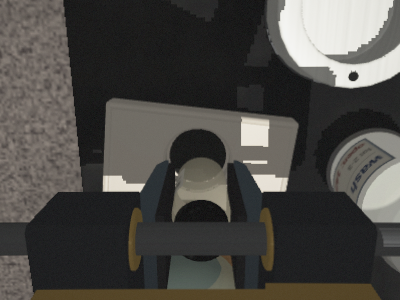

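The nest opening is centred at about (198,158) in the crop, so the vial is aligned to within 2 mm. I'll lower it.

>>> move_arm:
  motion:
    - [24,[0,-0.03,-0.5],[0,0,0]]
    - [24,[0,0,-0.6],[0,0,0]]
    - [24,[0,0,-0.4],[0,0,0]]
    - [24,[0,0,-0.2],[0,0,0]]
    - [24,[0,0,0],[0,0,0]]

```text
time_s: 21.25
ee_pos: [535.4, -238.8, 23.4]
ee_rot: [179.9, -0.1, 179.9]
force: [-0.0, -0.5, -0.3]
gripper_width: 26.4
gripper_force: 8.0
```

>>> move_arm:
  motion:
    - [24,[0,0,-0.04],[0,0,0]]
    - [24,[0,0,0],[0,0,0]]

```text
time_s: 21.42
ee_pos: [536.8, -239.2, 23.8]
ee_rot: [-180.0, 0.0, 179.9]
force: [0.1, 0.1, 0.2]
gripper_width: 26.5
gripper_force: 8.0
```

>>> move_arm:
  motion:
    - [24,[0,0,-0.04],[0,0,0]]
    - [30,[0,0,0],[0,0,0]]
    - [45,[0,0,0],[0,0,0]]
    - [45,[0,0,0],[0,0,0]]
    - [45,[0,0,0.3],[0,0,0]]
    - [45,[0,0,0.8],[0,0,0]]
    - [45,[0,0,1],[0,0,0]]
    - [45,[0,0,1],[0,0,0]]
    - [45,[0,0,1],[0,0,0]]
    - [45,[-0.5,0,1],[0,0,0]]
    - [80,[-1,0,1],[0,0,0]]
    - [80,[-1,0,1],[0,0,0]]
    - [80,[-1,0.3,0.3],[0,0,0]]
    - [80,[-1,0.6,0],[0,0,0]]
    - [80,[-1,1,0],[0,0,0]]
    - [80,[0,1,0],[0,0,0]]
    - [80,[0,1,0],[0,0,0]]
    - [80,[0,1,0],[0,0,0]]
    - [80,[0,1,0],[0,0,0]]
    - [80,[0,1,0],[0,0,0]]

```text
time_s: 23.08
ee_pos: [398.8, -65.4, 208.2]
ee_rot: [-180.0, 0.1, 179.9]
force: [-0.1, -0.3, -0.4]
gripper_width: 80.3
gripper_force: 0.0
```

>>> move_arm:
  motion:
    - [80,[0,1,0],[0,0,0]]
    - [80,[0,1,0],[0,0,0]]
    - [80,[0,1,0],[0,0,0]]
    - [80,[0,1,0],[0,0,0]]
    - [80,[0,1,0],[0,0,0]]
    - [80,[0,1,0],[0,0,0]]
    - [80,[0,1,0],[0,0,0]]
    - [80,[0,1,0],[0,0,0]]
    - [80,[0,1,0],[0,0,0]]
    - [80,[0,1,0],[0,0,0]]
    - [80,[0,1,0],[0,0,0]]
    - [80,[0,1,0],[0,0,0]]
    - [80,[0,1,0],[0,0,0]]
    - [80,[0,1,0],[0,0,0]]
    - [80,[0,0.8,0],[0,0,0]]
    - [80,[0,0,0],[0,0,0]]
    - [80,[0,0,0],[0,0,0]]

```text
time_s: 24.5
ee_pos: [398.8, 303.9, 207.6]
ee_rot: [-180.0, 0.0, -180.0]
force: [-0.1, 0.2, -0.1]
gripper_width: 79.9
gripper_force: 0.0
```

```bash
python3 - <<'E'
from h import *
c=camera_info("wrist");f=grab_frame("wrist");g=grab_frame("top")
cv2.imwrite("pics/w9.png",np.vstack([f,cv2.resize(g[130:260,200:444],(640,341),interpolation=cv2.INTER_CUBIC)])[:600] if 0 else np.vstack([cv2.resize(f,(400,250)),cv2.resize(g[130:260,200:444],(400,213),interpolation=cv2.INTER_CUBIC)]))
cv2.imwrite("w9full.png",f);np.save("w9.npy",c,allow_pickle=True)
s=state();e=s['ee_pos'];print(e,s['ee_rot'],s['gripper_width'])
for p in((386.5,327.5,109),(526.5,327.5,16),(615.5,320.5,16),(408,210.5,62)): print(proj("wrist",p,c))
h=cv2.cvtColor(f,cv2.COLOR_BGR2HSV);w=cv2.inRange(h,(105,140,60),(125,255,255))
n,l,st,ce=cv2.connectedComponentsWithStats(w)
for i in np.argsort(-st[1:,4])[:3]+1: print(st[i],ce[i])
E
```

```text
[398.85713228 302.69889274 207.60723123] [-1.79970005e+02 -2.08944915e-03  1.79925900e+02] 80.15712200205303
[350.3 183.2]
[340.7 283.6]
[333.7 350. ]
[218.4 193.8]
[ 328  155   48   51 1853] [351.37506746 179.72099298]
[  4 110   2   2   2] [  4.5 110.5]
[ 81 106   1   1   1] [ 81. 106.]
```

View pics/w9.png

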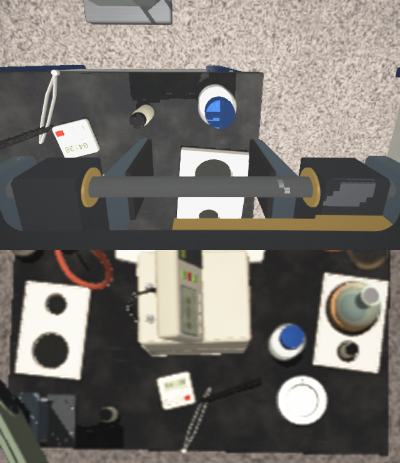

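The top view shows the flask upright in the ring and the vial in its nest. The small bottle's cap is at (351,180) in the wrist view, which puts the bottle at about (386,328).

>>> move_arm:
  motion:
    - [88,[-0.3,0.5,0],[0,0,0]]
    - [88,[-0.2,0.5,0],[0,0,0]]
    - [88,[0,0,-0.5],[0,0,0]]
    - [88,[0,0,-0.9],[0,0,0]]
    - [88,[0,0,-1],[0,0,0]]
    - [88,[0,0,-1],[0,0,0]]
    - [88,[0,0,-1],[0,0,0]]
    - [88,[0,0,-0.9],[0,0,0]]
    - [88,[0,0,-0.7],[0,0,0]]
    - [88,[0,0,-0.5],[0,0,0]]
    - [88,[0,0,-0.3],[0,0,0]]
    - [88,[0,0,0],[0,0,0]]
    - [50,[0,0,0],[0,0,0]]
    - [50,[0,0,0],[0,0,0]]
    - [50,[0,0,0],[0,0,0]]
    - [50,[0,0,0],[0,0,0]]
    - [50,[0,0,0],[0,0,0]]
    - [50,[0,0,0],[0,0,0]]
  grip_force: 20

```text
time_s: 26.1
ee_pos: [386.7, 328.5, 37.9]
ee_rot: [180.0, 0.0, 179.9]
force: [-0.9, -0.9, 3.7]
gripper_width: 55.1
gripper_force: 20.0
```

>>> move_arm:
  motion:
    - [50,[0,0,0.4],[0,0,0]]
    - [50,[0,0,0.8],[0,0,0]]
    - [50,[0.3,0,0.6],[0,0,0]]
    - [50,[0.6,0,0.2],[0,0,0]]
    - [50,[0.8,-0.04,0],[0,0,0]]
    - [50,[0.9,0,0],[0,0,0]]
    - [50,[0.9,0,0],[0,0,0]]
    - [50,[0.8,0,0],[0,0,0]]
    - [50,[0.6,0,0],[0,0,0]]
    - [50,[0.45,0,0],[0,0,0]]
    - [50,[0.26,0,0],[0,0,0]]
    - [50,[0,0,0],[0,0,0]]
    - [50,[0,0,0],[0,0,0]]

```text
time_s: 27.18
ee_pos: [526.0, 327.3, 87.2]
ee_rot: [-180.0, -0.1, 179.9]
force: [-0.1, -0.0, -2.3]
gripper_width: 55.1
gripper_force: 20.0
```

```bash
python3 - <<'E'
from h import *
c=camera_info("wrist");f=grab_frame("wrist");cv2.imwrite("pics/w10.png",f[20:360,100:540])
s=state();e=s['ee_pos'];print(e,s['gripper_width'])
for p in((526.5,327.5,16),(526.5-36,327.5,16),(526.5,327.5-36,16),(526.5,327.5+36,16),e+[0,0,71],e+[-28,0,-38]): print(proj("wrist",p,c)-[100,20])
E
```

```text
[525.72997086 327.38241855  87.22907697] 54.79750384144459
[220.2 189.8]
[220.1 139.8]
[169.7 189.9]
[270.7 189.7]
[220.1 321.2]
[219.9 161.2]
```

View pics/w10.png

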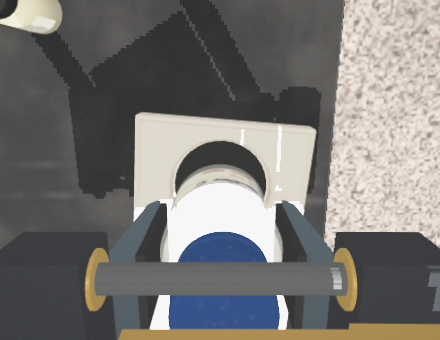

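The nest's near edge is at row 140 and its centre column is about 221, both as predicted. The bottle is centred on the nest, so I'll lower it.

>>> move_arm:
  motion:
    - [50,[0.02,0,-0.4],[0,0,0]]
    - [50,[0,0,-0.6],[0,0,0]]
    - [50,[0,0,-0.4],[0,0,0]]
    - [50,[0,0,-0.2],[0,0,0]]
    - [50,[0,0,-0.1],[0,0,0]]
    - [50,[0,0,0],[0,0,0]]

```text
time_s: 27.73
ee_pos: [526.8, 327.4, 44.2]
ee_rot: [-180.0, -0.1, 179.9]
force: [0.3, 0.2, -2.6]
gripper_width: 55.2
gripper_force: 20.0
```

>>> move_arm:
  motion:
    - [50,[0,0,-0.05],[0,0,0]]
    - [50,[0,0,0],[0,0,0]]

```text
time_s: 27.9
ee_pos: [527.6, 327.7, 44.0]
ee_rot: [180.0, 0.0, 179.9]
force: [0.8, 0.1, -2.7]
gripper_width: 55.0
gripper_force: 20.0
```

>>> move_arm:
  motion:
    - [50,[0,0,-0.05],[0,0,0]]
    - [50,[0,0,0],[0,0,0]]

```text
time_s: 28.07
ee_pos: [527.8, 327.8, 43.0]
ee_rot: [179.9, 0.1, 179.9]
force: [-0.5, 0.5, -1.2]
gripper_width: 55.1
gripper_force: 20.0
```

>>> move_arm:
  motion:
    - [50,[0,0,-0.05],[0,0,0]]
    - [50,[0,0,0],[0,0,0]]

```text
time_s: 28.23
ee_pos: [527.8, 327.8, 42.9]
ee_rot: [179.9, 0.1, 179.9]
force: [-1.2, -1.3, 5.5]
gripper_width: 55.4
gripper_force: 20.0
```

>>> move_arm:
  motion:
    - [50,[0,0,0.03],[0,0,0]]
    - [65,[0,0,0],[0,0,0]]
    - [85,[0,0,0],[0,0,0]]
    - [85,[0,0,0],[0,0,0]]
    - [85,[0,0,0.2],[0,0,0]]
    - [85,[0,0,0.6],[0,0,0]]
    - [85,[0,0,1],[0,0,0]]
    - [85,[0,0,1],[0,0,0]]
    - [85,[0,0,1],[0,0,0]]
    - [85,[0,0,1],[0,0,0]]
    - [85,[-0.4,-0.4,0.6],[0,0,0]]
    - [55,[-0.8,-0.8,0],[0,0,0]]
    - [55,[-1,-1,0],[0,0,0]]
    - [55,[-1,-1,0],[0,0,0]]
    - [55,[-1,-0.9,0],[0,0,0]]
    - [55,[-0.6,-0.5,0],[0,0,0]]
    - [55,[0,0,0],[0,0,0]]
    - [55,[0,0,0],[0,0,0]]

```text
time_s: 29.73
ee_pos: [407.4, 212.4, 177.7]
ee_rot: [179.9, 0.1, 179.9]
force: [1.4, 0.5, -0.6]
gripper_width: 54.9
gripper_force: 0.0
```

```bash
python3 - <<'E'
from h import *
c=camera_info("wrist");f=grab_frame("wrist");cv2.imwrite("pics/w11.png",f[60:400,200:540])
np.save("w11.npy",c,allow_pickle=True)
s=state();e=s['ee_pos'];print(e,s['gripper_width'])
for p in((407.5,211.5,62),(527,327.5,114),(615.5,320,16)): print(proj("wrist",p,c)-[200,60])
E
```

```text
[408.24925107 213.01836666 177.60539909] 55.22839890830591
[118.7 132.7]
[267.6 297.4]
[216.7 301.5]
```

View pics/w11.png

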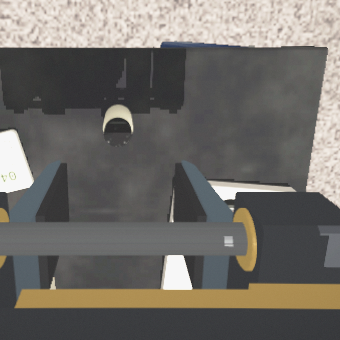

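The vial cap is at (118,132) in the crop, as predicted, so I'll go down and grip it. I'll also check the clearances near the small nest.

>>> move_arm:
  motion:
    - [50,[0,-0.05,-0.5],[0,0,0]]
    - [50,[0,0,-1],[0,0,0]]
    - [50,[0,0,-1],[0,0,0]]
    - [50,[0,0,-1],[0,0,0]]
    - [50,[0,0,-1],[0,0,0]]
    - [50,[0,0,-0.8],[0,0,0]]
    - [50,[0,0,-0.7],[0,0,0]]
    - [50,[0,0,-0.4],[0,0,0]]
    - [50,[0,0,0],[0,0,0]]
    - [24,[0,0,0],[0,0,0]]
    - [24,[0,0,0],[0,0,0]]
    - [24,[0,0,0],[0,0,0]]
    - [24,[0,0,0],[0,0,0]]
    - [24,[0,0,0],[0,0,0]]
    - [24,[0,0,0],[0,0,0]]
  grip_force: 8

```text
time_s: 31.03
ee_pos: [408.1, 211.7, 17.6]
ee_rot: [179.9, 0.1, 179.9]
force: [0.6, 1.0, 3.5]
gripper_width: 26.5
gripper_force: 8.0
```

```bash
python3 - <<'E'
from h import *
def tri(a,b):
    o1,d1=ray("top",*a);o2,d2=ray("scene",*b)
    s=np.linalg.lstsq(np.stack([d1,-d2],1),o2-o1,rcond=None)[0];p,q=o1+d1*s[0],o2+d2*s[1]
    return np.round((p+q)/2),np.round(np.linalg.norm(p-q),1)
print("redcap",tri((229,104),(167,157))); print("browncap",tri((204,113),(144,183)))
print("hose low",tri((256,153),(205,213)), tri((264,150),(215,207)))
c=np.load("w2.npy",allow_pickle=True).item()
for u,v in[(459,120),(475,75),(500,170)]:print(at("wrist",u,v,0,c),at("wrist",u,v,150,c))
E
```

```text
redcap (array([765., 311., 146.]), np.float64(1.9))
browncap (array([743., 386., 116.]), np.float64(8.3))
hose low (array([652., 263.,  28.]), np.float64(31.6)) (array([661., 236.,  27.]), np.float64(26.9))
[662.3 249.6   0. ] [605.3 258.6 150. ]
[677.1 308.3   0. ] [615.7 300.  150. ]
[728.6 178.9   0. ] [651.9 208.9 150. ]
```

```bash
python3 - <<'E'
from h import *
for u,v in[(178,208),(200,214),(220,203),(230,185),(231,165),(225,130)]:
    print((u,v),[(z,at("scene",u,v,z)[:2].tolist(),proj("top",at("scene",u,v,z)).tolist()) for z in(5,50,100,150,200,300)])
g=cv2.imread("pics/top0.png");h=cv2.cvtColor(g,cv2.COLOR_BGR2HSV);w=cv2.inRange(h,(0,120,80),(9,255,255))
for y in range(50,156,8): print(y,np.nonzero(w[y,225:330])[0]+225)
E
```

```text
(178, 208) [(5, [731.2, 327.7], [233.4, 127.1]), (50, [688.5, 331.6], [228.3, 137.2]), (100, [641.1, 335.8], [222.3, 149.4]), (150, [593.7, 340.1], [215.7, 162.6]), (200, [546.3, 344.4], [208.5, 177.1]), (300, [451.5, 352.9], [191.9, 210.5])]
(200, 214) [(5, [685.1, 285.5], [246.0, 141.6]), (50, [644.6, 291.3], [240.8, 151.6]), (100, [599.6, 297.8], [234.6, 163.6]), (150, [554.6, 304.3], [227.8, 176.6]), (200, [509.6, 310.7], [220.4, 190.9]), (300, [419.6, 323.7], [203.2, 223.9])]
(220, 203) [(5, [695.6, 228.0], [264.2, 138.7]), (50, [654.6, 236.5], [258.8, 148.7]), (100, [609.0, 246.0], [252.3, 160.7]), (150, [563.5, 255.5], [245.2, 173.8]), (200, [518.0, 264.9], [237.4, 188.1]), (300, [426.9, 283.9], [219.6, 221.2])]
(230, 185) [(5, [742.7, 181.7], [279.2, 124.5]), (50, [699.5, 192.4], [273.6, 134.6]), (100, [651.5, 204.3], [266.9, 146.8]), (150, [603.5, 216.2], [259.6, 160.0]), (200, [555.4, 228.1], [251.6, 174.6]), (300, [459.4, 251.8], [233.2, 208.2])]
(231, 165) [(5, [812.2, 150.8], [289.5, 103.4]), (50, [765.7, 163.0], [283.8, 113.7]), (100, [714.1, 176.5], [277.0, 126.1]), (1
[... 223 characters left out ...]
290.5, 83.0]), (150, [786.6, 156.0], [282.9, 97.0]), (200, [727.3, 171.6], [274.6, 112.4]), (300, [608.7, 202.8], [255.4, 148.2])]
50 [322 323 324 325 326 327 328 329]
58 [312 313 314 315 316 317 318 319 320 321 322]
66 [295 296 297 298 299 300 301 302 303 304 305 306 307 308]
74 [279 280 281 282 283 284 285 286 287 288 289 290 291]
82 [264 265 266 267 268 269 270 271 272 273 274]
90 [253 254 255 256 257 258 259 260]
98 [245 246 247 248 249 250 251]
106 [225 226 230 231 232 233 241 242 243 244]
114 [242 243 244 245]
122 [248 249 250 251 252 253]
130 [233 234 235 236 256 257 258 259 260 261]
138 [236 237 238 239 240 263 264 265 266]
146 [241 242 243 244 245 246 247 265 266 267 314 315]
154 []
```

>>> move_arm:
  motion:
    - [24,[0,0,0.4],[0,0,0]]
    - [24,[0,0,0.8],[0,0,0]]
    - [24,[0,0.3,1],[0,0,0]]
    - [24,[0,0.6,1],[0,0,0]]
    - [24,[0,0.8,1],[0,0,0]]
    - [24,[0.3,0.8,1],[0,0,-0.5]]
    - [24,[0.6,0.8,0.9],[0,0,-1]]
    - [24,[0.8,0.6,0],[0,0,-1]]
    - [24,[1,0.43,0],[0,0,-0.5]]
    - [24,[1,0,0],[0,0,0]]
    - [24,[1,0,0],[0,0,0]]
    - [24,[1,0,0],[0,0,0]]
    - [24,[0.9,0,0],[0,0,0]]
    - [24,[0.8,0,0],[0,0,0]]
    - [24,[0.5,0,0],[0,0,0]]
    - [24,[0.3,0,0],[0,0,0]]
    - [24,[0.08,0,-0.5],[0,0,0]]
    - [24,[0,0,-0.9],[0,0,0]]
    - [24,[0,0,-0.8],[0,0,0]]
    - [24,[0,0,-0.4],[0,0,0]]

```text
time_s: 32.7
ee_pos: [611.7, 318.7, 100.8]
ee_rot: [-179.8, -0.3, 167.9]
force: [-0.2, 0.5, -1.0]
gripper_width: 26.3
gripper_force: 8.0
```

```bash
python3 - <<'E'
from h import *
c=camera_info("wrist");f=grab_frame("wrist");cv2.imwrite("pics/w12.png",f[20:360,100:540])
s=state();e=s['ee_pos'];print(e,s['ee_rot'],s['gripper_width'],s['force'])
for p in((615,320,16),(527,327.5,114),e+[0,0,-17]): print(proj("wrist",p,c)-[100,20])
E
```

```text
[611.19251299 318.42457931  99.65889166] [-179.71683124   -0.37473924  167.95400515] 26.430187829847984 [-0.45442162 -0.21034788 -1.36041318]
[222.8 188. ]
[197.9  57.9]
[219.3 217.2]
```

View pics/w12.png

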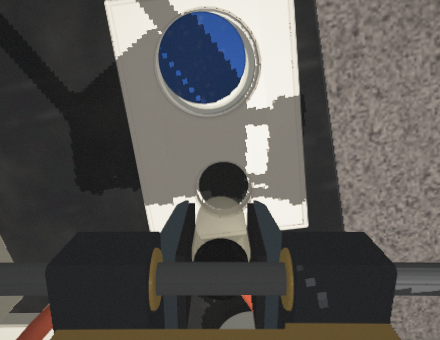

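The small nest is centred at (223,187), as predicted, and the bottle stands in the wide nest. I'll correct by a few mm and lower.

>>> move_arm:
  motion:
    - [24,[0.1,0.04,-0.3],[0,0,0]]
    - [24,[0,0,-0.7],[0,0,0]]
    - [24,[0,0,-0.7],[0,0,0]]
    - [24,[0,0,-0.3],[0,0,0]]
    - [24,[0,0,0],[0,0,0]]
    - [24,[0,0,0],[0,0,0]]

```text
time_s: 33.25
ee_pos: [617.2, 320.8, 55.0]
ee_rot: [180.0, 0.0, 167.9]
force: [-0.6, 0.7, 0.3]
gripper_width: 26.6
gripper_force: 8.0
```

>>> move_arm:
  motion:
    - [24,[-0.08,-0.03,-0.4],[0,0,0]]
    - [24,[0,0,-0.5],[0,0,0]]
    - [24,[0,0,-0.25],[0,0,0]]
    - [24,[0,0,-0.1],[0,0,0]]
    - [24,[0,0,0],[0,0,0]]
    - [24,[0,0,0],[0,0,0]]

```text
time_s: 33.75
ee_pos: [614.9, 319.8, 22.9]
ee_rot: [180.0, -0.0, 167.9]
force: [-1.1, -0.3, -0.3]
gripper_width: 26.2
gripper_force: 8.0
```

>>> move_arm:
  motion:
    - [24,[0,0,-0.04],[0,0,0]]
    - [24,[0,0,0],[0,0,0]]

```text
time_s: 33.92
ee_pos: [615.1, 319.9, 22.2]
ee_rot: [180.0, 0.0, 167.9]
force: [0.7, 0.4, 0.5]
gripper_width: 26.1
gripper_force: 8.0
```

Release, go straight up, then back off to clear the view.

>>> move_arm:
  motion:
    - [24,[0,0,-0.02],[0,0,0]]
    - [30,[0,0,0],[0,0,0]]
    - [45,[0,0,0],[0,0,0]]
    - [45,[0,0,0],[0,0,0]]
    - [45,[0,0,0.3],[0,0,0]]
    - [45,[0,0,0.8],[0,0,0]]
    - [45,[0,0,1],[0,0,0]]
    - [45,[0,0,1],[0,0,0]]
    - [45,[0,0,1],[0,0,0]]
    - [45,[0,0,1],[0,0,0]]
    - [45,[0,0,1],[0,0,0]]
    - [45,[0,0,1],[0,0,0]]
    - [45,[0,0,0.8],[0,0,0]]
    - [45,[-0.8,0,0],[0,0,0]]
    - [45,[-1,0,0],[0,0,0]]
    - [45,[-1,0,0],[0,0,0]]
    - [45,[-1,0,0],[0,0,0]]
    - [45,[-1,0,0],[0,0,0]]
    - [45,[-1,0,0],[0,0,0]]
    - [45,[-1,0,0],[0,0,0]]

```text
time_s: 35.58
ee_pos: [443.5, 319.6, 219.7]
ee_rot: [180.0, 0.0, 167.9]
force: [0.1, 1.2, 0.3]
gripper_width: 45.4
gripper_force: 0.0
```

>>> move_arm:
  motion:
    - [45,[-1,-1,0],[0,0,0]]
    - [45,[-0.5,-1,0],[0,0,0]]
    - [45,[0,-1,0],[0,0,0]]
    - [45,[0,-1,0],[0,0,0]]
    - [45,[0,-1,0],[0,0,0]]
    - [45,[0,-1,0],[0,0,0]]
    - [45,[0,-1,0],[0,0,0]]
    - [45,[0,-1,0],[0,0,0]]
    - [45,[0,-1,0],[0,0,0]]
    - [45,[0,-1,0],[0,0,0]]
    - [45,[0,-0.5,0],[0,0,0]]
    - [45,[0,0,0],[0,0,0]]

```text
time_s: 36.58
ee_pos: [407.1, 55.3, 219.7]
ee_rot: [-180.0, 0.1, 167.8]
force: [0.3, 0.5, 0.2]
gripper_width: 44.6
gripper_force: 0.0
```

```bash
python3 - <<'E'
from h import *
g=grab_frame("top")[130:260,200:444];s=grab_frame("scene")[120:320,150:470]
cv2.imwrite("pics/end.png",np.vstack([cv2.resize(g,(560,298),interpolation=cv2.INTER_CUBIC),cv2.resize(s,(480,300),interpolation=cv2.INTER_CUBIC)[:, :] if 0 else cv2.copyMakeBorder(cv2.resize(s,(480,300),interpolation=cv2.INTER_CUBIC),0,0,0,80,cv2.BORDER_CONSTANT)]))
print(state()['ee_pos'],state()['time_s'])
E
```

```text
[407.37866911  57.28335865 219.57802693] 36.6833
```

View pics/end.png

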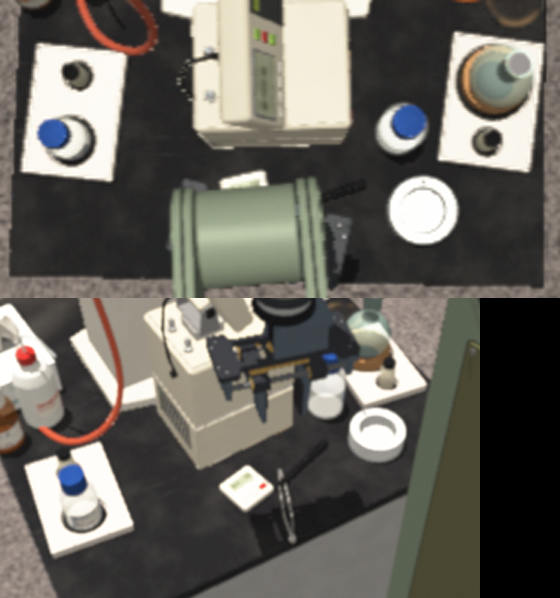

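The final view shows everything upright and in place. The bottle is at crop (62,138) and its vial at (76,75). The flask is in its ring at (500,80) with its vial at (487,140). The large bottle hasn't moved, and the arm is clear of everything.

```bash
python3 -c "
from workcell import *
print(job_done())"
```

```text
the job is handed in; nothing more can be done
None
```

The job is handed in at about 37 s of robot time: both trays are made up as asked, in the order asked, everything looked upright in the last picture, and the larger bottle was not moved.

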